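Hang the tool bracket on the slotted upright and lock it

TASK

Pick the steel tool bracket up off the bench and hook it into the top two slots of the slotted upright: hook through the topmost slot, tongue through the one below. Then press it down, firmly but without forcing it, until it is fully home on the slot's edge and the spring catch at the side has snapped shut over its foot, and let go. Feel for the slots gently, and leave the bowl, the hammer and the plastic tub where they are.

Things in the scene. Friction and masses are not known exactly. Their poses are not given: they have to be found in the camera images.
- bracket: Bare steel tool bracket, about 0.25 kg, standing as used. x points out of its back towards the hook, z up. Origin: back face, mid-width, underside. Back plate: x -6 to 0 mm, 22 wide (y), 76 tall; the lowest 6 mm widen to 40 (an ear each side). Arm: 12 wide, z 0 to 28, reaching x -109; end stop 36 x 36 mm at its end. Gusset above the arm from x -35 to the plate.
- bracket_grip (a point): Point to grip the bracket: on its arm at x -65, y 0, z 23 mm in the bracket's frame, gripped across the 12 mm width from above (the arm's top is 5 mm higher).
- bracket_hook (a point): Lowest end of the hook's lip: x 10, z 48 mm in the bracket's frame. Hook: neck 10 mm wide, z 62 to 72, out to x 13; lip x 7 to 13 hanging to z 48 (its last 6 mm thinner, from x 8.5), so a throat 7 mm deep between plate and lip. A straight tongue lower down: 10 mm wide, z 6 to 14, out to x 10.
- bracket_ear (a point): Top outer corner of the bracket's +y ear (x -3, y 20, z 6 mm in the bracket's frame): the part that the spring catch snaps over.
- upright: Fixed foot of the upright: steel plate 130 mm square, 10 thick. In it a steel channel is clamped, 50 mm wide, 218 tall, its strip 5 mm thick. Origin: bench level, under the strip's front face. x points through the strip to its back, z up; the bracket hangs on the -x side, axes parallel. Three slots, 13 wide, 46 tall, right through; lower edges nominally at y 0, z 40, 100, 160 mm.
- home (a point): Nominal place of the bracket's origin when home (z 98 mm; neck on the top slot's edge, x play 2 mm). The channel is clamped up to 5 mm higher or lower and up to 7 mm to either side (y) of nominal; this differs each time and these poses do not show it: look or feel. Hook and tongue go in along x 21 to 33 mm above true home, within 1.5 mm sideways; if off, they butt 10 mm short.
- catch (a joint): Travel (m) of the spring catch on the channel's +y side: brass wedge nose over the front face, sloping on top, square below, in the way of the bracket's +y ear from 20 mm above home. 0 = nose in. Going down, the ear pushes it 4 to 7 mm aside; just above home it snaps back to 0 over the ear. Takes 6 to 16 N; its weight is too little. Then the slot edge is hard: over 30 N on the upright bends it.
- bowl: Dark steel bowl, 110 mm across, 45 mm tall; leave alone. Origin: centre of its underside.
- hammer: Hammer 240 mm long lying on the bench, along its x axis; leave alone. Origin near its middle, at bench level.
- tub: White open plastic tub, 150 x 100 x 60 mm; leave alone. Origin: centre of its underside.

How it is judged:
By the outcome, as a careful person would: the job done as asked, in the order asked, and still so for the second after the job is handed in, with the robot touching nothing.
It also fails if it takes over 72 s, if anything falls off the work surface, if the arm or the gripper's body presses on something with over 40 N, if the wrist force passes 120 N, or if a joint passes its speed limit or range.

ROBOT

A 6-joint arm with a two-finger parallel gripper is mounted at the origin on the work surface. World frame = base frame: x ahead of the robot, y to its left, z up, the work surface at z = 0. Lengths are in m, angles in rad, forces in N, time in s.
With the tool pointing down it reaches from about 0.3 to 0.75 m from the base axis. Payload 8.5 kg.
Tool frame: the origin (TCP) lies on the centre line of the jaws, within the pads' length; the fingertips stand 11 mm ahead of it and the grasp point (between the pads) lies 8 mm behind it; z points along the fingers, y is the line along which they close (so a half turn about z gives the same grasp; the last joint's range is limited). The gripper opens to 85 mm and grips with 20 to 120 N. Pads are 22 mm wide; open, the fingers measure 114 mm over their backs; the gripper's body (76 mm by 85 mm) begins 54 mm behind the grasp point. The pads swing forward as they close: fully open they stand 13 mm farther back than shut.
Start: joints at [-1.395, 0.381, 1.297, -0, 1.464, -0.215], TCP at [0.21, -0.509, 0.242] pointing down, gripper open.
Joint ranges: [-3.11, 3.11], [-0.89, 2.33], [0.22, 2.48], [-1.42, 4.56], [0.17, 2.85], [-2.88, 2.88]. Speed limits (rad/s): [2.39, 2.39, 3.14, 3.14, 3.14, 3.14].

INTERFACE

Orientations are given as a 3x3 rotation matrix whose columns are the frame's x, y, z axes.
In Python, from plant import telemetry, eyes, manip gives the robot as it stands. The module is installed in compiled form; this text tells all that it offers.
- The arm moves only by the tool carry_out, never from a script. Its argument "increments" is a list of rows, each an object of numbers: "ax", "ay", "az": the turn, a rotation vector about the world's x, y, z in rad; "x", "y", "z": the shift along the world's x, y, z in mm; "gripper": the closure in counts, from 0 (fully open) to 255 (shut). A call has 1 to 10 rows; each row is the pose to reach, as a shift and turn from the pose commanded when the call began; what a row does not reach only later rows make up. A row lasts 1/12 s, in which the tool goes at most 41.7 mm and 7.16 degrees, less where a joint would pass 70% of its speed; a pose out of reach is approached as far as the arm can. A call with a gripper value outside its range is refused whole. The fingers move at their own pace and stop on an object; "force" is the grip in N (left out, the last holds). Time passes only in rows, so rows that repeat a pose let the fingers close. It gives the time, the measured TCP pose, the force, the opening and the grip force at its end, in the units of the state.
- telemetry.sense(): the state, without advancing time (a new reading comes with each control period).
- eyes.snapshot(name): name is "side" or "top" or "wrist"; returns a dict with "img" (480x640x3 uint8, red, green, blue), "fovy" (degrees; the focal length in pixels is half the picture's height over the tangent of half this angle, whatever the lens; pixels are square), "cx", "cy" (the principal point, pixels), "R" (3x3) and "t" (3): a world point X has camera coordinates R X + t; the wrist camera has in their place "tool_from_camera" (4x4, takes a point from camera to tool coordinates, whose origin is the TCP and whose axes are the flange's). Camera axes: x right, y down, z forward; pixel columns grow to the right and rows downward; lengths in m; the calibration is good to about 2 mm. The wrist camera is an equidistant fisheye: a pixel r from the principal point sees the ray r / f radians off the axis. A picture is of the moment at which its call begins: read the wrist's pose just before it. There is no depth.
- manip.close_job(): hands the job in; it is judged then, once.
The state is a dict: "time": time; "joint_positions": joint angles; "qd": joint speeds; "joint_efforts": joint torques, N m; "eef_pos": TCP position; "orientation": TCP orientation; "ft_force": force on the tool from outside, world axes, zero at the start; "moment": the same for the moment, N m; "grip_width": finger opening in m; "finger_force": force on a finger pad.
Only numpy, scipy, OpenCV 4.12 (cv2) and the standard library are available. Lean on these libraries where they do the work, as an engineer would, in place of code of your own. Each camera call takes 0.05 s, during which the arm holds its last target. There are 200 camera calls.

## Working session

There is one attempt and no reset: what is moved stays moved. The work goes in short steps, Python scripts to look and compute and a tool call to move; the robot and the scene stay as the last step left them, time stands still between calls to the robot, and variables do not carry over. Pictures are saved under pics/ and viewed, at most 10 in all, crops included, and the job is handed in when it is done.

Besides the shell and the picture viewer there is one more tool, called after "Request:" as a command line: name --argument value ..., lists and objects as JSON in quotes. carry_out: Moves the arm, as the interface text tells. Its arguments: {"type":"object","properties":{"increments":{"type":"array"},"force":{"type":"number"}},"required":["increments"]}

```bash
mkdir -p pics
cat > h.py <<'E'
import numpy as np, cv2
from plant import telemetry, eyes, manip
def snap(n,f=None):
    s=telemetry.sense(); d=eyes.snapshot(n); d['s']=s
    if f: cv2.imwrite('pics/'+f,d['img'][:,:,::-1])
    d['f']=240/np.tan(np.radians(d['fovy'])/2); return d
def ray(d,u,v):
    x=np.array([(u-d['cx'])/d['f'],(v-d['cy'])/d['f']])
    if 'R' in d:
        R=np.array(d['R']);c=-R.T@np.array(d['t']);r=R.T@np.r_[x,1]
    else:
        th=np.hypot(*x);T=np.array(d['tool_from_camera']);Q=np.array(d['s']['orientation']).reshape(3,3)
        r=np.r_[x/max(th,1e-9)*np.sin(th),np.cos(th)]
        r=Q@T[:3,:3]@r;c=np.array(d['s']['eef_pos'])+Q@T[:3,3]
    return c,r/np.linalg.norm(r)
def onz(d,u,v,z):
    c,r=ray(d,u,v);return c+r*(z-c[2])/r[2]
def tri(*rs):
    A=0;b=0
    for c,r in rs:
        P=np.eye(3)-np.outer(r,r);A=A+P;b=b+P@c
    return np.linalg.solve(A,b)
def proj(d,X):
    if 'R' in d: p=np.array(d['R'])@X+np.array(d['t']);return d['cx']+d['f']*p[0]/p[2],d['cy']+d['f']*p[1]/p[2]
    T=np.array(d['tool_from_camera']);Q=np.array(d['s']['orientation']).reshape(3,3)
    p=T[:3,:3].T@(Q.T@(X-np.array(d['s']['eef_pos']))-T[:3,3]);h=np.hypot(p[0],p[1]);t=np.arctan2(h,p[2])
    return d['cx']+d['f']*t*p[0]/h,d['cy']+d['f']*t*p[1]/h
E
python3 - <<'E'
from h import *
np.set_printoptions(precision=3,suppress=True)
for n in('side','top','wrist'):
    d=snap(n,n+'0.png');print(n,d['fovy'],d['cx'],d['cy'])
    if 'R' in d: print(ray(d,d['cx'],d['cy']))
    else: print(d['tool_from_camera'])
s=telemetry.sense();print(s)
E
```

```text
side 49.19895821717023 317.6282227542891 241.46594922306235
(array([ 0.529, -0.886,  1.135]), array([ 0.058,  0.639, -0.767]))
top 47.70579209547826 318.9628346211983 232.95548817026182
(array([ 0.371, -0.027,  1.549]), array([ 0.157,  0.015, -0.988]))
wrist 65.70646984690485 323.61730356913836 242.74475176502008
[[-0.    -0.957 -0.289  0.073]
 [ 1.    -0.     0.    -0.001]
 [-0.    -0.289  0.957 -0.131]
 [ 0.     0.     0.     1.   ]]
{'time': 0.15, 'joint_positions': array([-1.395,  0.381,  1.298,  0.   ,  1.464, -0.215]), 'qd': array([-0.003, -0.   , -0.005, -0.001, -0.001,  0.   ]), 'joint_efforts': array([  0.001, -44.863, -23.135,  -0.   ,   0.004,   0.   ]), 'eef_pos': array([ 0.209, -0.508,  0.242]), 'orientation': array([[ 0.925,  0.381, -0.   ],
       [ 0.381, -0.925,  0.001],
       [ 0.   , -0.001, -1.   ]]), 'ft_force': array([ 0.271,  0.283, -0.542]), 'moment': array([ 0.02 ,  0.044, -0.001]), 'finger_force': 0.0, 'grip_width': 0.08531976061189654}
```

View pics/top0.png

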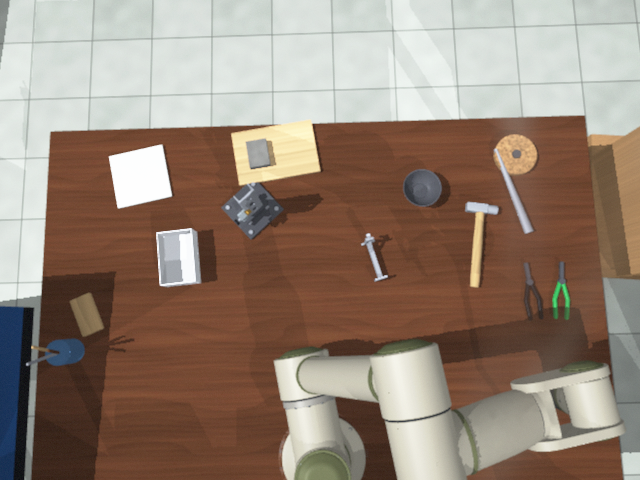

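View pics/side0.png

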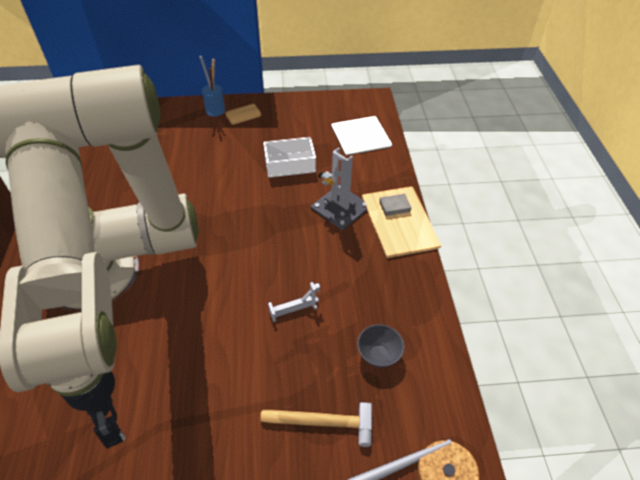

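The top view shows the bracket at about (375,258) with its hook end towards +x, and the upright at (253,210). The side view shows them at (296,303) and (342,195).

Run:
```python
import cv2,numpy as np
t=cv2.imread('pics/top0.png');s=cv2.imread('pics/side0.png')
c=lambda i,x,y:cv2.resize(i[y:y+75,x:x+100],(400,300),interpolation=cv2.INTER_CUBIC)
cv2.imwrite('pics/m0.png',np.vstack([np.hstack([c(t,325,222),c(t,203,172)]),np.hstack([c(s,246,268),c(s,292,145)])]))
```

```text
(no output)
```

View pics/m0.png

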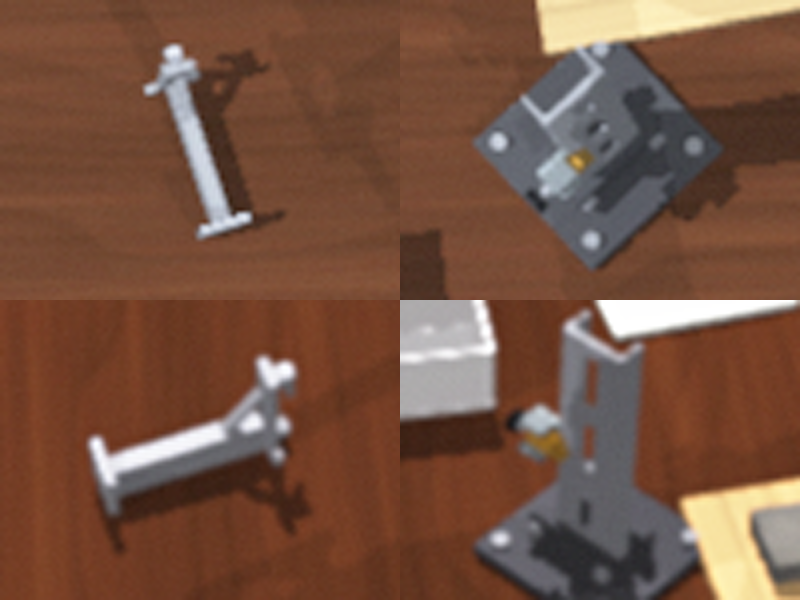

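The tiles show the bracket standing with its arm's top line from (178,75) to (224,225). The upright's foot corners are at (475,143), (595,268), (720,148) and about (600,35). The strip's top ends are at (548,122) and (605,72) in the top view, and (567,325) and (640,347) in the side view. The catch is on the robot-left side.

```bash
cat >> h.py <<'E'
def tl(tx,ty,ox,oy,X,Y): return (tx-X+.5)/4-.5+ox,(ty-Y+.5)/4-.5+oy
E
python3 - <<'E'
from h import *
np.set_printoptions(precision=4,suppress=True)
T=snap('top');S=snap('side')
tb=lambda x,y:tl(x,y,325,222,0,0)
tu=lambda x,y:tl(x,y,203,172,400,0)
sb=lambda x,y:tl(x,y,246,268,0,300)
su=lambda x,y:tl(x,y,292,145,400,300)
print('bolts',[onz(T,*tu(*p),.012)[:2] for p in((498,142),(591,240),(694,146),(600,48))])
print('foot',[onz(T,*tu(*p),.01)[:2] for p in((475,143),(595,268),(720,148))])
for n,a,b in(('cornL',(548,122),(567,325)),('cornR',(605,72),(640,347))):
    print(n,tri(ray(T,*tu(*a)),ray(S,*su(*b))))
print('arm top',onz(T,*tb(178,85),.05),onz(T,*tb(222,215),.028),'mid',onz(T,*tb(199,150),.028))
print('stop', onz(T,*tb(199,235),.036),onz(T,*tb(250,215),.036))
print('hook',onz(T,*tb(172,50),.072),'S',onz(S,*sb(288,368),.072))
print('ear',onz(T,*tb(149,90),.006))
print('stop S mid bottom/top', onz(S,*sb(112,512),0.0),onz(S,*sb(97,440),.036))
E
```

```text
bolts [array([0.6984, 0.2606]), array([0.6246, 0.1934]), array([0.6914, 0.1184]), array([0.7662, 0.1861])]
foot [array([0.6986, 0.2777]), array([0.6045, 0.1909]), array([0.6898, 0.0998])]
cornL [0.6667 0.1906 0.2173]
cornR [0.7036 0.1541 0.2248]
arm top [ 0.5774 -0.1431  0.05  ] [ 0.4879 -0.1719  0.028 ] mid [ 0.5339 -0.1578  0.028 ]
stop [ 0.4738 -0.1547  0.036 ] [ 0.4867 -0.1906  0.036 ]
hook [ 0.5987 -0.1383  0.072 ] S [ 0.5985 -0.1384  0.072 ]
ear [ 0.5804 -0.1257  0.006 ]
stop S mid bottom/top [ 0.4843 -0.189   0.    ] [ 0.4779 -0.1584  0.036 ]
```

Request:
carry_out --increments '[{"x":200,"y":220,"z":-10,"az":1.2},{"x":200,"y":220,"z":-10,"az":1.2},{"x":200,"y":220,"z":-10,"az":1.2},{"x":200,"y":220,"z":-10,"az":1.2},{"x":200,"y":220,"z":-10,"az":1.2},{"x":200,"y":220,"z":-10,"az":1.2},{"x":200,"y":220,"z":-10,"az":1.2},{"x":200,"y":220,"z":-10,"az":1.2},{"x":200,"y":220,"z":-10,"az":1.2},{"x":200,"y":220,"z":-10,"az":1.2}]'

```text
$.increments[0]: bad value
```

Request:
carry_out --increments '[{"x":118,"y":128,"z":-20,"az":1.2},{"x":118,"y":128,"z":-20,"az":1.2},{"x":118,"y":128,"z":-20,"az":1.2},{"x":118,"y":128,"z":-20,"az":1.2},{"x":118,"y":128,"z":-20,"az":1.2},{"x":118,"y":128,"z":-20,"az":1.2},{"x":118,"y":128,"z":-20,"az":1.2},{"x":118,"y":128,"z":-20,"az":1.2},{"x":118,"y":128,"z":-20,"az":1.2},{"x":118,"y":128,"z":-20,"az":1.2}]'

```text
$.increments[0]: bad value
```

Request:
carry_out --increments '[{"az":0.65},{"az":0.65},{"az":0.65},{"az":0.65},{"az":0.65},{"az":0.65},{"az":0.65},{"az":0.65}]'

```text
$.increments[0]: bad value
```

Run:
```python
from h import *
np.set_printoptions(precision=4,suppress=True)
d=snap('wrist','w1.png');s=d['s'];print(s['eef_pos'],s['orientation'],s['joint_positions'],s['time'])
```

```text
[ 0.2095 -0.5084  0.242 ] [[ 0.9246  0.3809 -0.0001]
 [ 0.3809 -0.9246  0.0007]
 [ 0.0002 -0.0006 -1.    ]] [-1.3953  0.3809  1.2978  0.      1.4636 -0.2153] 0.25
```

View pics/w1.png

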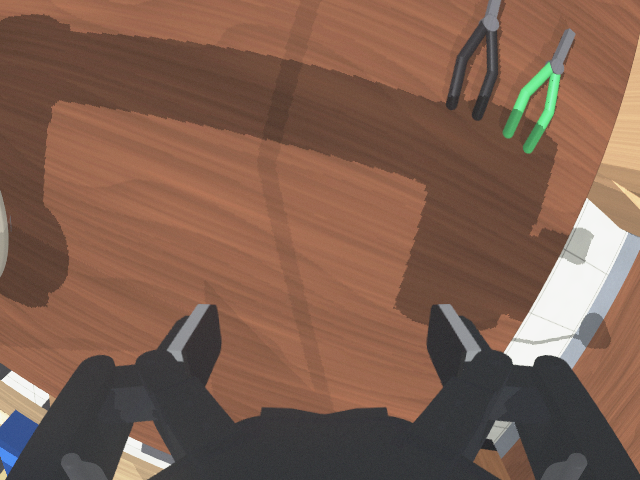

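The arm did not move, because rows need every field. The picture shows only bench, pliers and the open fingers.

Request:
carry_out --increments '[{"x":200,"y":220,"z":-10,"ax":0,"ay":0,"az":1.2,"gripper":0},{"x":200,"y":220,"z":-10,"ax":0,"ay":0,"az":1.2,"gripper":0},{"x":200,"y":220,"z":-10,"ax":0,"ay":0,"az":1.2,"gripper":0},{"x":200,"y":220,"z":-10,"ax":0,"ay":0,"az":1.2,"gripper":0},{"x":200,"y":220,"z":-10,"ax":0,"ay":0,"az":1.2,"gripper":0},{"x":200,"y":220,"z":-10,"ax":0,"ay":0,"az":1.2,"gripper":0},{"x":200,"y":220,"z":-10,"ax":0,"ay":0,"az":1.2,"gripper":0},{"x":200,"y":220,"z":-10,"ax":0,"ay":0,"az":1.2,"gripper":0},{"x":200,"y":220,"z":-10,"ax":0,"ay":0,"az":1.2,"gripper":0},{"x":200,"y":220,"z":-10,"ax":0,"ay":0,"az":1.2,"gripper":0}]'

```text
time: 1.13
eef_pos: [0.4101, -0.2875, 0.2323]
orientation: [[-0.029, 1.0, -0.0], [1.0, 0.029, 0.0], [0.0, -0.0, -1.0]]
ft_force: [-0.4, -0.5, 0.4]
grip_width: 0.0852
finger_force: 0.0
```

Request:
carry_out --increments '[{"x":118,"y":128,"z":-20,"ax":0,"ay":0,"az":1.2,"gripper":0},{"x":118,"y":128,"z":-20,"ax":0,"ay":0,"az":1.2,"gripper":0},{"x":118,"y":128,"z":-20,"ax":0,"ay":0,"az":1.2,"gripper":0},{"x":118,"y":128,"z":-20,"ax":0,"ay":0,"az":1.2,"gripper":0},{"x":118,"y":128,"z":-20,"ax":0,"ay":0,"az":1.2,"gripper":0},{"x":118,"y":128,"z":-20,"ax":0,"ay":0,"az":1.2,"gripper":0},{"x":118,"y":128,"z":-20,"ax":0,"ay":0,"az":1.2,"gripper":0},{"x":118,"y":128,"z":-20,"ax":0,"ay":0,"az":1.2,"gripper":0},{"x":118,"y":128,"z":-20,"ax":0,"ay":0,"az":1.2,"gripper":0},{"x":118,"y":128,"z":-20,"ax":0,"ay":0,"az":1.2,"gripper":0}]'

```text
time: 1.97
eef_pos: [0.5275, -0.1604, 0.2122]
orientation: [[-0.941, 0.338, -0.0], [0.338, 0.941, 0.0], [0.0, 0.0, -1.0]]
ft_force: [-0.2, 0.8, 0.6]
grip_width: 0.0854
finger_force: 0.0
```

Request:
carry_out --increments '[{"x":0,"y":0,"z":0,"ax":0,"ay":0,"az":0.65,"gripper":0},{"x":0,"y":0,"z":0,"ax":0,"ay":0,"az":0.65,"gripper":0},{"x":0,"y":0,"z":0,"ax":0,"ay":0,"az":0.65,"gripper":0},{"x":0,"y":0,"z":0,"ax":0,"ay":0,"az":0.65,"gripper":0},{"x":0,"y":0,"z":0,"ax":0,"ay":0,"az":0.65,"gripper":0},{"x":0,"y":0,"z":0,"ax":0,"ay":0,"az":0.65,"gripper":0},{"x":0,"y":0,"z":0,"ax":0,"ay":0,"az":0.65,"gripper":0},{"x":0,"y":0,"z":0,"ax":0,"ay":0,"az":0.65,"gripper":0}]'

```text
time: 2.63
eef_pos: [0.5275, -0.1605, 0.2123]
orientation: [[-0.956, -0.293, -0.0], [-0.293, 0.956, 0.0], [0.0, 0.0, -1.0]]
ft_force: [1.2, 1.1, -0.1]
grip_width: 0.0856
finger_force: 0.0
```

Run:
```python
from h import *
np.set_printoptions(precision=4,suppress=True)
d=snap('wrist','w2.png');s=d['s'];print(s['eef_pos'],s['orientation'],s['joint_positions'],s['time'])
```

```text
[ 0.5275 -0.1605  0.2123] [[-0.956  -0.2934 -0.0001]
 [-0.2934  0.956   0.    ]
 [ 0.0001  0.     -1.    ]] [-0.5102  0.4064  1.3461 -0.      1.3892 -2.3788] 2.6333
```

View pics/w2.png

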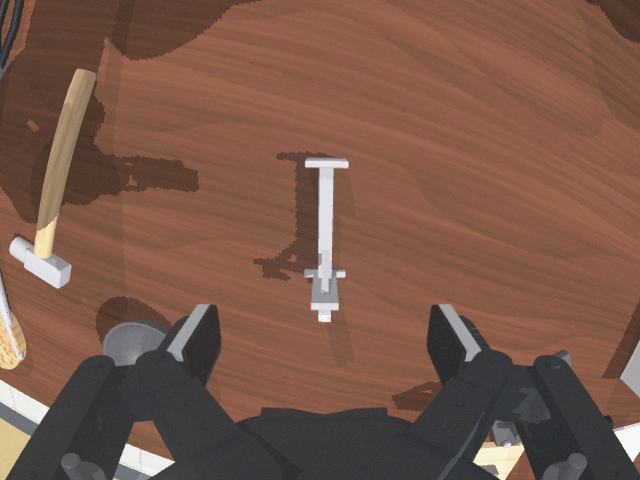

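The wrist view shows the bracket almost aligned with the tool: stop at (327,163), arm along x≈326, ears at (305..345,273) and hook tip at (325,320).

Run:
```python
from h import *
np.set_printoptions(precision=4,suppress=True)
d=snap('wrist')
a=d['img'][:,:,:].astype(int); m=(a.min(2)>120)&(a.max(2)-a.min(2)<40)
for v in(163,175,190,205,220,235,250,273,315):
    u=np.where(m[v,290:365])[0]+290;print(v,u.min(),u.max(),end='; ')
    if v>165 and v<260: print(onz(d,(u.min()+u.max())/2,v,.028),end='')
    print()
for n,u,v,z in(('stopL',305.5,160,.036),('stopR',348,160,.036),('earL',305,273,.006),('earR',345,273,.006),('hook',325,319,.072)):print(n,onz(d,u,v,z))
```

```text
163 305 348; 
175 319 333; [ 0.4895 -0.1695  0.028 ]
190 319 333; [ 0.5019 -0.1657  0.028 ]
205 319 332; [ 0.5146 -0.1623  0.028 ]
220 318 332; [ 0.5274 -0.1588  0.028 ]
235 318 331; [ 0.5406 -0.1552  0.028 ]
250 318 331; [ 0.5539 -0.1511  0.028 ]
273 304 345; 
315 318 330; 
stopL [ 0.4816 -0.1897  0.036 ]
stopR [ 0.4713 -0.1562  0.036 ]
earL [ 0.5888 -0.1602  0.006 ]
earR [ 0.5774 -0.1228  0.006 ]
hook [ 0.5975 -0.1373  0.072 ]
```

Request:
carry_out --force 100 --increments '[{"x":-4,"y":0.5,"z":-40,"ax":0,"ay":0,"az":0,"gripper":0},{"x":-4,"y":0.5,"z":-80,"ax":0,"ay":0,"az":0,"gripper":0},{"x":-4,"y":0.5,"z":-120,"ax":0,"ay":0,"az":0,"gripper":0},{"x":-4,"y":0.5,"z":-150,"ax":0,"ay":0,"az":0,"gripper":0},{"x":-4,"y":0.5,"z":-175,"ax":0,"ay":0,"az":0,"gripper":0},{"x":-4,"y":0.5,"z":-190,"ax":0,"ay":0,"az":0,"gripper":0},{"x":-4,"y":0.5,"z":-196.5,"ax":0,"ay":0,"az":0,"gripper":0},{"x":-4,"y":0.5,"z":-196.5,"ax":0,"ay":0,"az":0,"gripper":0}]'

```text
time: 3.4
eef_pos: [0.5231, -0.1598, 0.0147]
orientation: [[-0.956, -0.294, -0.002], [-0.294, 0.956, 0.001], [0.002, 0.002, -1.0]]
ft_force: [-0.1, -0.6, 0.8]
grip_width: 0.0854
finger_force: 0.0
```

Request:
carry_out --force 100 --increments '[{"x":0,"y":0,"z":0,"ax":0,"ay":0,"az":0,"gripper":255},{"x":0,"y":0,"z":0,"ax":0,"ay":0,"az":0,"gripper":255},{"x":0,"y":0,"z":0,"ax":0,"ay":0,"az":0,"gripper":255},{"x":0,"y":0,"z":0,"ax":0,"ay":0,"az":0,"gripper":255},{"x":0,"y":0,"z":0,"ax":0,"ay":0,"az":0,"gripper":255},{"x":0,"y":0,"z":0,"ax":0,"ay":0,"az":0,"gripper":255},{"x":0,"y":0,"z":0,"ax":0,"ay":0,"az":0,"gripper":255},{"x":0,"y":0,"z":0,"ax":0,"ay":0,"az":0,"gripper":255},{"x":0,"y":0,"z":0,"ax":0,"ay":0,"az":0,"gripper":255},{"x":0,"y":0,"z":0,"ax":0,"ay":0,"az":0,"gripper":255}]'

```text
time: 4.23
eef_pos: [0.5238, -0.1602, 0.0165]
orientation: [[-0.956, -0.295, 0.001], [-0.295, 0.956, -0.001], [-0.001, -0.001, -1.0]]
ft_force: [-0.8, -0.1, 4.7]
grip_width: 0.0102
finger_force: 98.5
```

Request:
carry_out --increments '[{"x":0,"y":0,"z":40,"ax":0,"ay":0,"az":0,"gripper":255},{"x":0,"y":0,"z":80,"ax":0,"ay":0,"az":0,"gripper":255},{"x":10,"y":10,"z":120,"ax":0,"ay":0,"az":-0.1,"gripper":255},{"x":20,"y":30,"z":150,"ax":0,"ay":0,"az":-0.2,"gripper":255},{"x":30,"y":60,"z":170,"ax":0,"ay":0,"az":-0.3,"gripper":255},{"x":39,"y":90,"z":190,"ax":0,"ay":0,"az":-0.42,"gripper":255},{"x":39,"y":120,"z":205,"ax":0,"ay":0,"az":-0.54,"gripper":255},{"x":39,"y":150,"z":205,"ax":0,"ay":0,"az":-0.66,"gripper":255},{"x":39,"y":168,"z":205,"ax":0,"ay":0,"az":-0.78,"gripper":255},{"x":39,"y":168,"z":205,"ax":0,"ay":0,"az":-0.9,"gripper":255}]'

```text
time: 5.07
eef_pos: [0.5618, 0.0116, 0.2208]
orientation: [[-0.824, 0.567, -0.001], [0.567, 0.824, 0.001], [0.001, 0.001, -1.0]]
ft_force: [0.4, -0.3, -3.3]
grip_width: 0.01
finger_force: 98.1
```

Request:
carry_out --increments '[{"x":0,"y":0,"z":0,"ax":0,"ay":0,"az":-0.12,"gripper":255},{"x":0,"y":0,"z":0,"ax":0,"ay":0,"az":-0.23,"gripper":255},{"x":0,"y":0,"z":0,"ax":0,"ay":0,"az":-0.23,"gripper":255},{"x":0,"y":0,"z":0,"ax":0,"ay":0,"az":-0.23,"gripper":255}]'

```text
time: 5.4
eef_pos: [0.5623, 0.008, 0.2205]
orientation: [[-0.677, 0.736, -0.001], [0.736, 0.677, 0.0], [0.001, -0.0, -1.0]]
ft_force: [0.5, -0.5, -1.7]
grip_width: 0.0098
finger_force: 98.2
```

Run:
```python
from h import *
np.set_printoptions(precision=4,suppress=True)
d=snap('wrist','w3.png');s=d['s'];print(s['eef_pos'],s['orientation'],s['joint_positions'],s['time'],s['ft_force'],s['moment'])
```

```text
[0.5623 0.008  0.2205] [[-0.6767  0.7362 -0.0008]
 [ 0.7362  0.6767  0.0002]
 [ 0.0007 -0.0005 -1.    ]] [-0.1962  0.4188  1.3005  0.      1.4231 -0.9395] 5.4 [ 0.4609 -0.4751 -1.6529] [0.0175 0.0009 0.009 ]
```

View pics/w3.png

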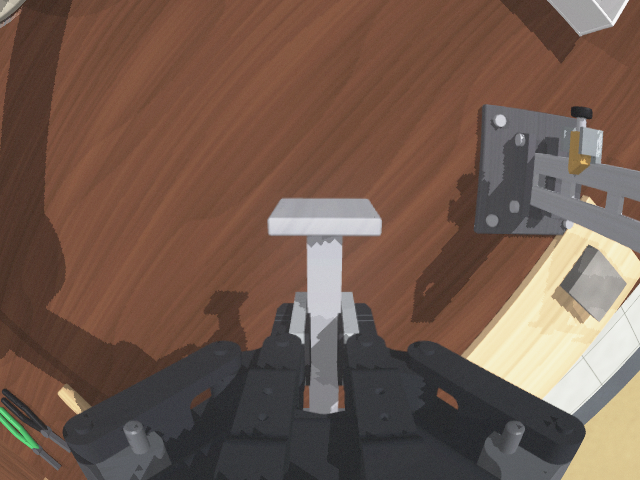

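The wrist view shows the upright at the right edge: foot corners at (485,105) and (476,233), strip running from (535,180) off the edge at (640,205), and brass nose at (580,155). I'll back off so that the whole strip is in view.

Request:
carry_out --increments '[{"x":-26,"y":-23,"z":0,"ax":0,"ay":0,"az":0,"gripper":255},{"x":-52,"y":-47,"z":0,"ax":0,"ay":0,"az":0,"gripper":255},{"x":-52,"y":-47,"z":0,"ax":0,"ay":0,"az":0,"gripper":255},{"x":-52,"y":-47,"z":0,"ax":0,"ay":0,"az":0,"gripper":255}]'

```text
time: 5.78
eef_pos: [0.5098, -0.0399, 0.2211]
orientation: [[-0.674, 0.738, 0.0], [0.738, 0.674, 0.0], [-0.0, 0.0, -1.0]]
ft_force: [0.4, 0.3, -1.2]
grip_width: 0.0101
finger_force: 98.6
```

Run:
```python
from h import *
np.set_printoptions(precision=4,suppress=True)
d=snap('wrist','w4.png');s=d['s'];print(s['eef_pos'],s['orientation'])
np.save('s4.npy',s,allow_pickle=True)
i=d['img'][90:240,440:640,::-1];cv2.imwrite('pics/w4c.png',cv2.resize(i,(800,600),interpolation=cv2.INTER_CUBIC))
```

```text
[ 0.5098 -0.0399  0.2211] [[-0.6744  0.7384  0.0001]
 [ 0.7384  0.6744  0.    ]
 [-0.0001  0.0001 -1.    ]]
```

View pics/w4c.png

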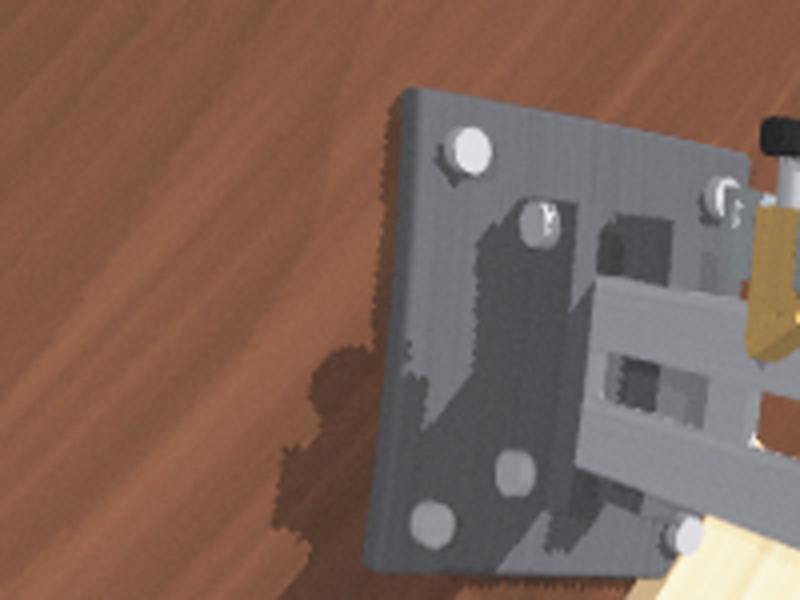

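The crop shows the strip's base at (597,278)–(577,465). The lowest slot's lower corners are at (605,352) and (600,405), with its long sides running to (757,388) and (755,442). The foot bolts are at (469,150), (433,525), (722,198) and (687,536).

Run:
```python
from h import *
np.set_printoptions(precision=4,suppress=True)
d=snap('wrist')
c=lambda x,y:tl(x,y,440,90,0,0)
b=[onz(d,*c(*p),.013)[:2] for p in((469,150),(433,525),(722,198),(687,536))];print('bolts',b,'ctr',np.mean(b,0))
g=[np.degrees(np.arctan2(*(b[i]-b[j])[::-1])) for i,j in((2,0),(3,1),(0,1),(2,3))];print(g)
f=[onz(d,*c(*p),.01)[:2] for p in((420,93),(384,568))];print('foot',f,np.linalg.norm(f[0]-f[1]))
e=[onz(d,*c(*p),.01)[:2] for p in((597,278),(577,465))];print('base',e,np.linalg.norm(e[0]-e[1]),np.degrees(np.arctan2(*(e[0]-e[1])[::-1])))
for yaw in(42,43.5):
    a=np.radians(yaw);X=np.array([np.cos(a),np.sin(a),0]);Y=np.array([-np.sin(a),np.cos(a),0])
    O=np.r_[np.mean(e,0),0]
    print('yaw',yaw,'O',O,'foot ctr in upright',[(np.r_[np.mean(b,0),0]-O)@k for k in(X,Y)], 'topmid',[(np.r_[.685,.172,0]-O)@k for k in (X,Y)])
    for n,p in dict(sl=(605,352),sr=(600,405),el=(757,388),er=(755,442),bl=(597,278),br=(577,465)).items():
        q,r=ray(d,*c(*p));P=q+r*((O-q)@X)/(r@X);print(n,'y',(P-O)@Y*1e3,'z',P[2]*1e3)
```

```text
bolts [array([0.6232, 0.1942]), array([0.6904, 0.1196]), array([0.6967, 0.2602]), array([0.7654, 0.1871])] ctr [0.6939 0.1903]
[np.float64(41.97427725124071), np.float64(41.94959803614843), np.float64(131.9991021763801), np.float64(133.22982817848998)]
foot [array([0.6035, 0.1939]), array([0.6898, 0.1016])] 0.1263607122094935
base [array([0.6812, 0.2073]), array([0.717 , 0.1682])] 0.05304181742196011 132.50107060976276
yaw 42 O [0.6991 0.1878 0.    ] foot ctr in upright [np.float64(-0.002151032790173001), np.float64(0.0052988579771905695)] topmid [np.float64(-0.021024305593688543), np.float64(-0.002325433411097029)]
sl y 6.675801457673057 z 16.623587130066674
sr y -8.068739275487538 z 17.14169812746991
el y 7.464623398664451 z 79.45722399174299
er y -5.424237467485818 z 81.36952831726629
bl y 26.515525977242714 z 9.728813009092896
br y -26.47360276970217 z 10.27075822217327
yaw 43.5 O [0.6991 0.1878 0.    ] foot ctr in upright [np.float64(-0.002011587753599373), np.float64(0.005353349665060616)] topmid [np.float64(-0.021077973839451022), np.float64(-0.0017742843824111278)]
sl y 6.693252938429798 z 16.824330437448797
sr y -8.100525245207036 z 16.899122832465917
el y 7.483608462694461 z 79.63968300958396
er y -5.444315003200062 z 81.23771929722633
bl y 26.53770444657862 z 10.54106738220062
br y -26.621817161854228 z 9.45721767494323
```

Run:
```python
from h import *
np.set_printoptions(precision=4,suppress=True)
d=snap('wrist')
c=lambda x,y:tl(x,y,440,90,0,0)
a=np.radians(42);X=np.array([np.cos(a),np.sin(a),0]);Y=np.array([-np.sin(a),np.cos(a),0])
F=np.array([.6939,.1903,0])
for dx in(-15,-20,-25):
    O=F+dx/1e3*X;print(dx,O)
    for n,p in dict(sl=(605,352),sr=(600,405),el=(757,388),er=(755,442),bl=(597,278),br=(577,465)).items():
        q,r=ray(d,*c(*p));P=q+r*((O-q)@X)/(r@X);print(n,'y',(P-O)@Y*1e3,'z',P[2]*1e3)
```

```text
-15 [0.6828 0.1803 0.    ]
sl y 3.0456129398694705 z 36.78023648350071
sr y -10.809436408140614 z 37.27660377686154
el y 3.7912933094360586 z 95.82520194522648
er y -8.32009871904233 z 97.62912449890115
bl y 21.689183568895867 z 30.28817840640302
br y -28.103454836743417 z 30.832213907998394
-20 [0.679  0.1769 0.    ]
sl y 3.4759325366329556 z 42.50817680098501
sr y -10.127674669158461 z 42.995535995389744
el y 4.2080802608205135 z 100.48159121803252
er y -7.683513607405919 z 102.25277609319738
bl y 21.781158695002908 z 36.133936924985896
br y -27.107840369269656 z 36.66809924255077
-25 [0.6753 0.1736 0.    ]
sl y 3.906252133396325 z 48.236117118469366
sr y -9.445912930176254 z 48.71446821391784
el y 4.624867212205043 z 105.13798049083856
er y -7.046928495769508 z 106.87642768749362
bl y 21.87313382111004 z 41.97969544356878
br y -26.112225901795917 z 42.503984577103196
```

Request:
carry_out --increments '[{"x":10,"y":14,"z":-10,"ax":0,"ay":0,"az":0.12,"gripper":255},{"x":20,"y":28,"z":-20,"ax":0,"ay":0,"az":0.24,"gripper":255},{"x":30,"y":42,"z":-30,"ax":0,"ay":0,"az":0.36,"gripper":255},{"x":40,"y":56,"z":-40,"ax":0,"ay":0,"az":0.48,"gripper":255},{"x":50,"y":72,"z":-50,"ax":0,"ay":0,"az":0.6,"gripper":255},{"x":58,"y":86,"z":-60,"ax":0,"ay":0,"az":0.72,"gripper":255},{"x":66,"y":100,"z":-70,"ax":0,"ay":0,"az":0.84,"gripper":255},{"x":74,"y":114,"z":-81,"ax":0,"ay":0,"az":0.96,"gripper":255},{"x":82,"y":128,"z":-81,"ax":0,"ay":0,"az":1.08,"gripper":255},{"x":82,"y":128,"z":-81,"ax":0,"ay":0,"az":1.2,"gripper":255}]'

```text
time: 6.77
eef_pos: [0.5935, 0.0921, 0.1386]
orientation: [[-0.929, -0.37, -0.001], [-0.37, 0.929, 0.001], [0.0, 0.001, -1.0]]
ft_force: [-0.7, -1.0, -1.1]
grip_width: 0.0094
finger_force: 98.7
```

Request:
carry_out --increments '[{"x":0,"y":0,"z":0,"ax":0,"ay":0,"az":0.12,"gripper":255},{"x":0,"y":0,"z":0,"ax":0,"ay":0,"az":0.24,"gripper":255},{"x":5,"y":8,"z":0,"ax":0,"ay":0,"az":0.364,"gripper":255},{"x":10.5,"y":15.7,"z":0,"ax":0,"ay":0,"az":0.364,"gripper":255},{"x":10.5,"y":15.7,"z":0,"ax":0,"ay":0,"az":0.364,"gripper":255},{"x":10.5,"y":15.7,"z":0,"ax":0,"ay":0,"az":0.364,"gripper":255},{"x":10.5,"y":15.7,"z":0,"ax":0,"ay":0,"az":0.364,"gripper":255}]'

```text
time: 7.35
eef_pos: [0.603, 0.1049, 0.1396]
orientation: [[-0.744, -0.668, -0.0], [-0.668, 0.744, -0.0], [0.0, 0.0, -1.0]]
ft_force: [-0.8, 0.3, -2.3]
grip_width: 0.0103
finger_force: 98.7
```

Run:
```python
from h import *
np.set_printoptions(precision=4,suppress=True)
S=snap('side','s5.png');T=snap('top','t5.png');s=S['s']
print(s['eef_pos'],s['orientation'],s['joint_positions'],s['ft_force'],s['time'])
i=S['img'][120:235,270:385,::-1];j=T['img'][160:260,200:300,::-1]
print(proj(S,s['eef_pos']),proj(T,s['eef_pos']))
cv2.imwrite('pics/m5.png',np.hstack([cv2.resize(i,(400,400),interpolation=cv2.INTER_CUBIC),cv2.resize(j,(400,400),interpolation=cv2.INTER_CUBIC)]))
```

```text
[0.603  0.1049 0.1396] [[-0.7442 -0.668  -0.0004]
 [-0.668   0.7442 -0.0001]
 [ 0.0004  0.0002 -1.    ]] [-0.0209  0.5738  1.2744 -0.0001  1.2938 -2.3232] [-0.8184  0.2904 -2.3134] 7.35
(np.float64(312.0133802585131), np.float64(195.51507058524464)) (np.float64(276.9604248480289), np.float64(231.13095515392408))
```

View pics/m5.png

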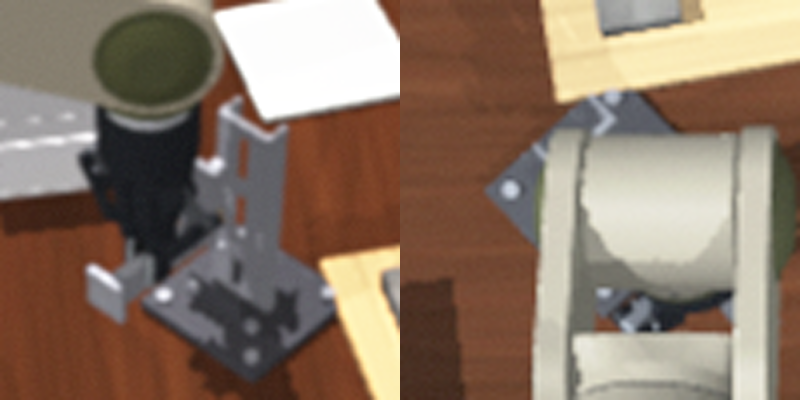

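The side view shows the bracket plate level with the upper slots and the wrist clear of the upright's top. The top view is blocked by the wrist. I'll advance and feel for the slots.

Request:
carry_out --increments '[{"x":6,"y":5.4,"z":0.5,"ax":0,"ay":0,"az":0,"gripper":255},{"x":12,"y":10.8,"z":0.5,"ax":0,"ay":0,"az":0,"gripper":255},{"x":16,"y":14.4,"z":0.5,"ax":0,"ay":0,"az":0,"gripper":255},{"x":17.8,"y":16.1,"z":0.5,"ax":0,"ay":0,"az":0,"gripper":255},{"x":17.8,"y":16.1,"z":0.5,"ax":0,"ay":0,"az":0,"gripper":255},{"x":17.8,"y":16.1,"z":0.5,"ax":0,"ay":0,"az":0,"gripper":255}]'

```text
time: 7.95
eef_pos: [0.6208, 0.1209, 0.1401]
orientation: [[-0.743, -0.669, -0.0], [-0.669, 0.743, -0.0], [0.0, 0.0, -1.0]]
ft_force: [0.2, -0.3, -1.6]
grip_width: 0.0096
finger_force: 98.7
```

Request:
carry_out --increments '[{"x":0.7,"y":0.7,"z":0,"ax":0,"ay":0,"az":0,"gripper":255},{"x":1.5,"y":1.3,"z":0,"ax":0,"ay":0,"az":0,"gripper":255},{"x":2.2,"y":2,"z":0,"ax":0,"ay":0,"az":0,"gripper":255},{"x":3,"y":2.7,"z":0,"ax":0,"ay":0,"az":0,"gripper":255},{"x":3,"y":2.7,"z":0,"ax":0,"ay":0,"az":0,"gripper":255}]'

```text
time: 8.37
eef_pos: [0.6239, 0.1236, 0.1403]
orientation: [[-0.743, -0.669, 0.0], [-0.669, 0.743, 0.0], [-0.0, -0.0, -1.0]]
ft_force: [-0.5, 1.0, -1.8]
grip_width: 0.0098
finger_force: 98.7
```

Request:
carry_out --increments '[{"x":0.7,"y":0.7,"z":0,"ax":0,"ay":0,"az":0,"gripper":255},{"x":1.5,"y":1.3,"z":0,"ax":0,"ay":0,"az":0,"gripper":255},{"x":2.2,"y":2,"z":0,"ax":0,"ay":0,"az":0,"gripper":255},{"x":2.2,"y":2,"z":0,"ax":0,"ay":0,"az":0,"gripper":255}]'

```text
time: 8.7
eef_pos: [0.6261, 0.1256, 0.1403]
orientation: [[-0.743, -0.669, 0.0], [-0.669, 0.743, 0.0], [-0.0, -0.0, -1.0]]
ft_force: [-0.5, 0.5, -2.3]
grip_width: 0.0102
finger_force: 98.7
```

Request:
carry_out --increments '[{"x":0.7,"y":0.7,"z":0,"ax":0,"ay":0,"az":0,"gripper":255},{"x":1.5,"y":1.3,"z":0,"ax":0,"ay":0,"az":0,"gripper":255},{"x":1.5,"y":1.3,"z":0,"ax":0,"ay":0,"az":0,"gripper":255}]'

```text
time: 8.95
eef_pos: [0.6276, 0.1269, 0.1403]
orientation: [[-0.743, -0.669, 0.0], [-0.669, 0.743, 0.0], [-0.0, -0.0, -1.0]]
ft_force: [0.1, -0.1, -3.0]
grip_width: 0.0099
finger_force: 98.7
```

Request:
carry_out --increments '[{"x":0.7,"y":0.7,"z":0,"ax":0,"ay":0,"az":0,"gripper":255},{"x":1.5,"y":1.3,"z":0,"ax":0,"ay":0,"az":0,"gripper":255},{"x":1.5,"y":1.3,"z":0,"ax":0,"ay":0,"az":0,"gripper":255}]'

```text
time: 9.2
eef_pos: [0.6291, 0.1282, 0.1403]
orientation: [[-0.743, -0.669, 0.0], [-0.669, 0.743, 0.0], [-0.0, -0.0, -1.0]]
ft_force: [0.1, -0.2, -1.8]
grip_width: 0.0095
finger_force: 98.7
```

Request:
carry_out --increments '[{"x":0.7,"y":0.7,"z":0,"ax":0,"ay":0,"az":0,"gripper":255},{"x":1.5,"y":1.3,"z":0,"ax":0,"ay":0,"az":0,"gripper":255},{"x":1.5,"y":1.3,"z":0,"ax":0,"ay":0,"az":0,"gripper":255}]'

```text
time: 9.45
eef_pos: [0.6306, 0.1294, 0.1403]
orientation: [[-0.743, -0.669, -0.0], [-0.669, 0.743, -0.0], [0.0, 0.0, -1.0]]
ft_force: [-0.9, 0.4, -2.6]
grip_width: 0.0101
finger_force: 98.7
```

Request:
carry_out --increments '[{"x":0.7,"y":0.7,"z":0,"ax":0,"ay":0,"az":0,"gripper":255},{"x":1.5,"y":1.3,"z":0,"ax":0,"ay":0,"az":0,"gripper":255},{"x":1.5,"y":1.3,"z":0,"ax":0,"ay":0,"az":0,"gripper":255}]'

```text
time: 9.7
eef_pos: [0.6311, 0.1298, 0.1403]
orientation: [[-0.743, -0.669, -0.003], [-0.669, 0.743, -0.002], [0.004, 0.0, -1.0]]
ft_force: [-7.2, -6.2, 1.6]
grip_width: 0.0099
finger_force: 99.2
```

Request:
carry_out --increments '[{"x":0.7,"y":0.7,"z":0,"ax":0,"ay":0,"az":0,"gripper":255},{"x":1.5,"y":1.3,"z":0,"ax":0,"ay":0,"az":0,"gripper":255},{"x":1.5,"y":1.3,"z":0,"ax":0,"ay":0,"az":0,"gripper":255}]'

```text
time: 9.95
eef_pos: [0.6315, 0.1301, 0.1404]
orientation: [[-0.743, -0.669, -0.006], [-0.669, 0.743, -0.004], [0.007, 0.001, -1.0]]
ft_force: [-11.6, -9.8, 4.2]
grip_width: 0.0101
finger_force: 99.6
```

Run:
```python
from h import *
S=snap('side','s6.png')
i=S['img'][120:235,270:385,::-1]
cv2.imwrite('pics/m6.png',cv2.resize(i,(800,800),interpolation=cv2.INTER_CUBIC)[150:750])
s=S['s'];print(s['eef_pos'],s['ft_force'],s['moment'])
```

```text
[0.63154498 0.13012849 0.14040874] [-11.62198755  -9.7627698    4.176758  ] [-1.5452871   1.90618946  0.24896804]
```

View pics/m6.png

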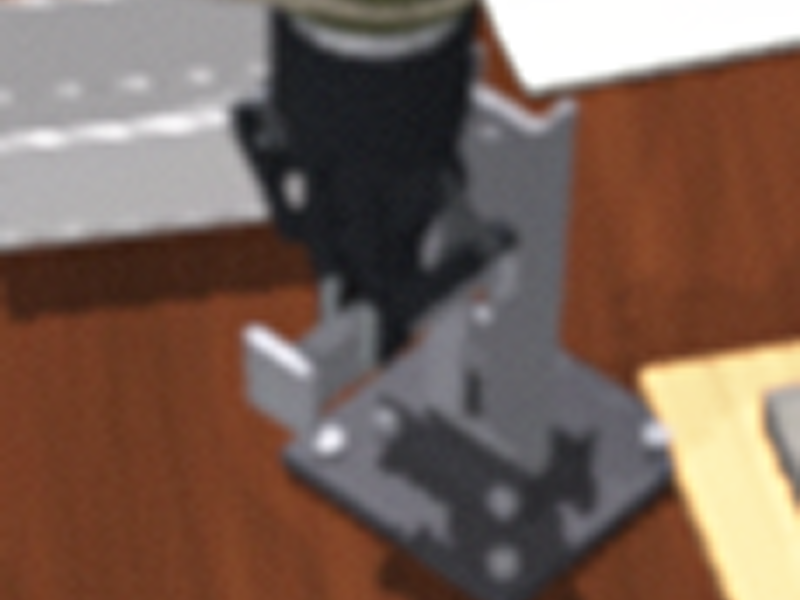

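Contact came at about 38.5 mm of travel with about 15 N, and the plate looks close to the strip. To tell "in" from "butting", I'll back off slightly and feel sideways.

Request:
carry_out --increments '[{"x":-1.5,"y":-1.4,"z":0,"ax":0,"ay":0,"az":0,"gripper":255},{"x":-3.3,"y":-3.0,"z":0,"ax":0,"ay":0,"az":0,"gripper":255},{"x":-3.3,"y":-3.0,"z":0,"ax":0,"ay":0,"az":0,"gripper":255},{"x":-3.3,"y":-3.0,"z":0,"ax":0,"ay":0,"az":0,"gripper":255}]'

```text
time: 10.33
eef_pos: [0.6304, 0.1291, 0.1404]
orientation: [[-0.743, -0.669, 0.001], [-0.669, 0.743, 0.0], [-0.001, -0.0, -1.0]]
ft_force: [0.3, -0.1, -1.8]
grip_width: 0.01
finger_force: 98.6
```

Request:
carry_out --increments '[{"x":-0.7,"y":0.8,"z":0,"ax":0,"ay":0,"az":0,"gripper":255},{"x":-1.4,"y":1.6,"z":0,"ax":0,"ay":0,"az":0,"gripper":255},{"x":-2.0,"y":2.2,"z":0,"ax":0,"ay":0,"az":0,"gripper":255},{"x":-2.0,"y":2.2,"z":0,"ax":0,"ay":0,"az":0,"gripper":255}]'

```text
time: 10.67
eef_pos: [0.6288, 0.1308, 0.1404]
orientation: [[-0.743, -0.669, 0.002], [-0.669, 0.743, -0.001], [-0.001, -0.002, -1.0]]
ft_force: [4.4, -2.7, -3.1]
grip_width: 0.0099
finger_force: 98.5
```

Request:
carry_out --increments '[{"x":1,"y":-1.1,"z":0,"ax":0,"ay":0,"az":0,"gripper":255},{"x":2,"y":-2.2,"z":0,"ax":0,"ay":0,"az":0,"gripper":255},{"x":2.7,"y":-3,"z":0,"ax":0,"ay":0,"az":0,"gripper":255},{"x":3.3,"y":-3.7,"z":0,"ax":0,"ay":0,"az":0,"gripper":255},{"x":3.3,"y":-3.7,"z":0,"ax":0,"ay":0,"az":0,"gripper":255}]'

```text
time: 11.08
eef_pos: [0.6314, 0.1276, 0.1402]
orientation: [[-0.743, -0.669, -0.001], [-0.669, 0.743, 0.0], [0.0, 0.001, -1.0]]
ft_force: [0.4, 0.1, -2.9]
grip_width: 0.0101
finger_force: 98.7
```

Request:
carry_out --increments '[{"x":0.3,"y":-0.4,"z":0,"ax":0,"ay":0,"az":0,"gripper":255},{"x":0.7,"y":-0.7,"z":0,"ax":0,"ay":0,"az":0,"gripper":255},{"x":0.7,"y":-0.7,"z":0,"ax":0,"ay":0,"az":0,"gripper":255}]'

```text
time: 11.33
eef_pos: [0.6318, 0.1272, 0.1402]
orientation: [[-0.743, -0.67, -0.001], [-0.67, 0.743, 0.001], [0.0, 0.001, -1.0]]
ft_force: [-2.8, 3.2, -2.0]
grip_width: 0.0099
finger_force: 98.8
```

Request:
carry_out --increments '[{"x":0.3,"y":-0.4,"z":0,"ax":0,"ay":0,"az":0,"gripper":255},{"x":0.7,"y":-0.7,"z":0,"ax":0,"ay":0,"az":0,"gripper":255},{"x":0.7,"y":-0.7,"z":0,"ax":0,"ay":0,"az":0,"gripper":255}]'

```text
time: 11.58
eef_pos: [0.6322, 0.1268, 0.1402]
orientation: [[-0.742, -0.67, -0.002], [-0.67, 0.742, 0.001], [0.001, 0.002, -1.0]]
ft_force: [-4.7, 4.1, -0.5]
grip_width: 0.0101
finger_force: 99.0
```

Both sides are felt, about 3–4 mm apart, so the hook and tongue are in. I'll centre and go down.

Request:
carry_out --increments '[{"x":-1.4,"y":1.4,"z":0,"ax":0,"ay":0,"az":0,"gripper":255},{"x":-2.7,"y":2.8,"z":0,"ax":0,"ay":0,"az":0,"gripper":255},{"x":-2.7,"y":2.8,"z":-1.5,"ax":0,"ay":0,"az":0,"gripper":255},{"x":-2.7,"y":2.8,"z":-3,"ax":0,"ay":0,"az":0,"gripper":255},{"x":-2.7,"y":2.8,"z":-4,"ax":0,"ay":0,"az":0,"gripper":255},{"x":-2.7,"y":2.8,"z":-4,"ax":0,"ay":0,"az":0,"gripper":255}]'

```text
time: 12.08
eef_pos: [0.6303, 0.1286, 0.136]
orientation: [[-0.743, -0.669, -0.0], [-0.669, 0.743, -0.0], [0.0, 0.0, -1.0]]
ft_force: [0.5, 0.6, -2.0]
grip_width: 0.0098
finger_force: 98.7
```

Request:
carry_out --increments '[{"x":0,"y":0,"z":-1,"ax":0,"ay":0,"az":0,"gripper":255},{"x":0,"y":0,"z":-2,"ax":0,"ay":0,"az":0,"gripper":255},{"x":0,"y":0,"z":-3,"ax":0,"ay":0,"az":0,"gripper":255},{"x":0,"y":0,"z":-3,"ax":0,"ay":0,"az":0,"gripper":255}]'

```text
time: 12.42
eef_pos: [0.6301, 0.1288, 0.1331]
orientation: [[-0.743, -0.669, -0.0], [-0.669, 0.743, -0.0], [0.0, 0.0, -1.0]]
ft_force: [0.4, 0.3, -2.1]
grip_width: 0.01
finger_force: 98.7
```

Request:
carry_out --increments '[{"x":0,"y":0,"z":-1,"ax":0,"ay":0,"az":0,"gripper":255},{"x":0,"y":0,"z":-2,"ax":0,"ay":0,"az":0,"gripper":255},{"x":0,"y":0,"z":-3,"ax":0,"ay":0,"az":0,"gripper":255},{"x":0,"y":0,"z":-3,"ax":0,"ay":0,"az":0,"gripper":255}]'

```text
time: 12.75
eef_pos: [0.6305, 0.1287, 0.1304]
orientation: [[-0.743, -0.669, 0.001], [-0.669, 0.743, -0.0], [-0.001, -0.001, -1.0]]
ft_force: [1.3, -0.0, -1.1]
grip_width: 0.0096
finger_force: 99.0
```

Request:
carry_out --increments '[{"x":0,"y":0,"z":-1,"ax":0,"ay":0,"az":0,"gripper":255},{"x":0,"y":0,"z":-2,"ax":0,"ay":0,"az":0,"gripper":255},{"x":0,"y":0,"z":-3,"ax":0,"ay":0,"az":0,"gripper":255},{"x":0,"y":0,"z":-3,"ax":0,"ay":0,"az":0,"gripper":255}]'

```text
time: 13.08
eef_pos: [0.631, 0.1285, 0.1279]
orientation: [[-0.743, -0.669, 0.003], [-0.669, 0.743, -0.0], [-0.002, -0.002, -1.0]]
ft_force: [4.7, -3.8, 2.3]
grip_width: 0.0099
finger_force: 99.4
```

Request:
carry_out --increments '[{"x":0,"y":0,"z":-1,"ax":0,"ay":0,"az":0,"gripper":255},{"x":0,"y":0,"z":-2,"ax":0,"ay":0,"az":0,"gripper":255},{"x":0,"y":0,"z":-2,"ax":0,"ay":0,"az":0,"gripper":255}]'

```text
time: 13.33
eef_pos: [0.6309, 0.1286, 0.126]
orientation: [[-0.743, -0.669, 0.002], [-0.669, 0.743, -0.0], [-0.002, -0.002, -1.0]]
ft_force: [4.0, -3.9, 4.0]
grip_width: 0.0098
finger_force: 99.8
```

Request:
carry_out --increments '[{"x":0,"y":0,"z":-1,"ax":0,"ay":0,"az":0,"gripper":255},{"x":0,"y":0,"z":-2,"ax":0,"ay":0,"az":0,"gripper":255},{"x":0,"y":0,"z":-3,"ax":0,"ay":0,"az":0,"gripper":255},{"x":0,"y":0,"z":-3,"ax":0,"ay":0,"az":0,"gripper":255}]'

```text
time: 13.67
eef_pos: [0.631, 0.1285, 0.1233]
orientation: [[-0.743, -0.669, 0.003], [-0.669, 0.743, -0.0], [-0.002, -0.002, -1.0]]
ft_force: [2.9, -3.8, 5.4]
grip_width: 0.01
finger_force: 99.9
```

Request:
carry_out --increments '[{"x":0,"y":0,"z":-1,"ax":0,"ay":0,"az":0,"gripper":255},{"x":0,"y":0,"z":-2,"ax":0,"ay":0,"az":0,"gripper":255},{"x":0,"y":0,"z":-2,"ax":0,"ay":0,"az":0,"gripper":255}]'

```text
time: 13.92
eef_pos: [0.6311, 0.1285, 0.1216]
orientation: [[-0.743, -0.669, 0.003], [-0.669, 0.743, -0.0], [-0.002, -0.003, -1.0]]
ft_force: [2.0, -4.9, 7.0]
grip_width: 0.0097
finger_force: 100.1
```

Request:
carry_out --increments '[{"x":0,"y":0,"z":-1,"ax":0,"ay":0,"az":0,"gripper":255},{"x":0,"y":0,"z":-2,"ax":0,"ay":0,"az":0,"gripper":255},{"x":0,"y":0,"z":-2,"ax":0,"ay":0,"az":0,"gripper":255}]'

```text
time: 14.17
eef_pos: [0.6307, 0.1284, 0.1183]
orientation: [[-0.743, -0.669, 0.001], [-0.669, 0.743, -0.001], [-0.0, -0.001, -1.0]]
ft_force: [4.7, -4.1, -0.6]
grip_width: 0.0102
finger_force: 99.2
```

Request:
carry_out --increments '[{"x":0,"y":0,"z":-1,"ax":0,"ay":0,"az":0,"gripper":255},{"x":0,"y":0,"z":-2,"ax":0,"ay":0,"az":0,"gripper":255},{"x":0,"y":0,"z":-2,"ax":0,"ay":0,"az":0,"gripper":255}]'

```text
time: 14.42
eef_pos: [0.63, 0.1283, 0.1152]
orientation: [[-0.743, -0.669, -0.001], [-0.669, 0.743, -0.001], [0.002, 0.0, -1.0]]
ft_force: [5.3, -3.6, -3.5]
grip_width: 0.0098
finger_force: 99.3
```

Request:
carry_out --increments '[{"x":0,"y":0,"z":-0.8,"ax":0,"ay":0,"az":0,"gripper":255},{"x":0,"y":0,"z":-1.5,"ax":0,"ay":0,"az":0,"gripper":255},{"x":0,"y":0,"z":-1.5,"ax":0,"ay":0,"az":0,"gripper":255}]'

```text
time: 14.67
eef_pos: [0.6293, 0.1293, 0.1139]
orientation: [[-0.743, -0.67, -0.003], [-0.67, 0.743, 0.0], [0.002, 0.002, -1.0]]
ft_force: [0.0, -0.4, -3.3]
grip_width: 0.0095
finger_force: 99.4
```

Request:
carry_out --increments '[{"x":0,"y":0,"z":-0.5,"ax":0,"ay":0,"az":0,"gripper":255},{"x":0,"y":0,"z":-1,"ax":0,"ay":0,"az":0,"gripper":255},{"x":0,"y":0,"z":-1,"ax":0,"ay":0,"az":0,"gripper":255}]'

```text
time: 14.92
eef_pos: [0.63, 0.1291, 0.1136]
orientation: [[-0.743, -0.669, -0.001], [-0.669, 0.743, 0.0], [0.0, 0.001, -1.0]]
ft_force: [-0.4, 0.9, -1.6]
grip_width: 0.0099
finger_force: 99.4
```

Request:
carry_out --increments '[{"x":0,"y":0,"z":-0.5,"ax":0,"ay":0,"az":0,"gripper":255},{"x":0,"y":0,"z":-1,"ax":0,"ay":0,"az":0,"gripper":255},{"x":0,"y":0,"z":-1,"ax":0,"ay":0,"az":0,"gripper":255}]'

```text
time: 15.17
eef_pos: [0.6301, 0.1289, 0.1127]
orientation: [[-0.743, -0.669, -0.0], [-0.669, 0.743, 0.0], [0.0, 0.0, -1.0]]
ft_force: [0.5, 0.0, -2.0]
grip_width: 0.0096
finger_force: 99.4
```

Request:
carry_out --increments '[{"x":0,"y":0,"z":-0.5,"ax":0,"ay":0,"az":0,"gripper":255},{"x":0,"y":0,"z":-1,"ax":0,"ay":0,"az":0,"gripper":255},{"x":0,"y":0,"z":-1,"ax":0,"ay":0,"az":0,"gripper":255}]'

```text
time: 15.42
eef_pos: [0.6303, 0.1289, 0.1118]
orientation: [[-0.743, -0.669, 0.0], [-0.669, 0.743, 0.0], [-0.0, -0.0, -1.0]]
ft_force: [-0.2, 1.2, -1.6]
grip_width: 0.0097
finger_force: 99.5
```

Request:
carry_out --increments '[{"x":0,"y":0,"z":-0.5,"ax":0,"ay":0,"az":0,"gripper":255},{"x":0,"y":0,"z":-1,"ax":0,"ay":0,"az":0,"gripper":255},{"x":0,"y":0,"z":-1,"ax":0,"ay":0,"az":0,"gripper":255}]'

```text
time: 15.67
eef_pos: [0.6305, 0.129, 0.1113]
orientation: [[-0.743, -0.669, 0.001], [-0.669, 0.743, 0.0], [-0.001, -0.001, -1.0]]
ft_force: [-0.7, 0.5, 2.8]
grip_width: 0.0096
finger_force: 100.0
```

Request:
carry_out --increments '[{"x":0,"y":0,"z":-0.5,"ax":0,"ay":0,"az":0,"gripper":255},{"x":0,"y":0,"z":-0.8,"ax":0,"ay":0,"az":0,"gripper":255},{"x":0,"y":0,"z":-0.8,"ax":0,"ay":0,"az":0,"gripper":255}]'

```text
time: 15.92
eef_pos: [0.6308, 0.129, 0.111]
orientation: [[-0.743, -0.669, 0.002], [-0.669, 0.743, 0.0], [-0.002, -0.001, -1.0]]
ft_force: [-0.4, -0.0, 6.2]
grip_width: 0.0097
finger_force: 100.6
```

Request:
carry_out --increments '[{"x":0,"y":0,"z":-0.4,"ax":0,"ay":0,"az":0,"gripper":255},{"x":0,"y":0,"z":-0.8,"ax":0,"ay":0,"az":0,"gripper":255},{"x":0,"y":0,"z":-0.8,"ax":0,"ay":0,"az":0,"gripper":255}]'

```text
time: 16.17
eef_pos: [0.6309, 0.129, 0.1108]
orientation: [[-0.743, -0.669, 0.003], [-0.669, 0.743, 0.0], [-0.002, -0.002, -1.0]]
ft_force: [-2.5, 0.7, 9.3]
grip_width: 0.0102
finger_force: 101.2
```

Request:
carry_out --increments '[{"x":0,"y":0,"z":-0.5,"ax":0,"ay":0,"az":0,"gripper":255},{"x":0,"y":0,"z":-1,"ax":0,"ay":0,"az":0,"gripper":255},{"x":0,"y":0,"z":-1,"ax":0,"ay":0,"az":0,"gripper":255}]'

```text
time: 16.42
eef_pos: [0.6309, 0.1289, 0.1105]
orientation: [[-0.743, -0.669, 0.004], [-0.669, 0.743, 0.0], [-0.003, -0.002, -1.0]]
ft_force: [-3.6, -0.4, 13.5]
grip_width: 0.0101
finger_force: 101.8
```

Request:
carry_out --increments '[{"x":0,"y":0,"z":1.2,"ax":0,"ay":0,"az":0,"gripper":255},{"x":0,"y":0,"z":2.2,"ax":0,"ay":0,"az":0,"gripper":255},{"x":0,"y":0,"z":2.2,"ax":0,"ay":0,"az":0,"gripper":255}]'

```text
time: 16.67
eef_pos: [0.6305, 0.1289, 0.111]
orientation: [[-0.743, -0.669, 0.001], [-0.669, 0.743, 0.0], [-0.001, -0.001, -1.0]]
ft_force: [-1.1, 0.6, 4.9]
grip_width: 0.01
finger_force: 100.3
```

Request:
carry_out --increments '[{"x":0,"y":0,"z":0.4,"ax":0,"ay":0,"az":0,"gripper":255},{"x":0,"y":0,"z":0.7,"ax":0,"ay":0,"az":0,"gripper":255},{"x":0,"y":0,"z":0.7,"ax":0,"ay":0,"az":0,"gripper":140},{"x":0,"y":0,"z":0.7,"ax":0,"ay":0,"az":0,"gripper":140},{"x":0,"y":0,"z":0.7,"ax":0,"ay":0,"az":0,"gripper":140},{"x":0,"y":0,"z":0.7,"ax":0,"ay":0,"az":0,"gripper":140},{"x":0,"y":0,"z":0.7,"ax":0,"ay":0,"az":0,"gripper":140},{"x":0,"y":0,"z":0.7,"ax":0,"ay":0,"az":0,"gripper":140},{"x":0,"y":0,"z":0.7,"ax":0,"ay":0,"az":0,"gripper":140}]'

```text
time: 17.42
eef_pos: [0.6301, 0.1288, 0.111]
orientation: [[-0.743, -0.669, -0.0], [-0.669, 0.743, -0.0], [0.0, 0.0, -1.0]]
ft_force: [0.1, -0.2, -0.0]
grip_width: 0.0383
finger_force: 0.0
```

Released cleanly. I'll go straight up, then back, and take a last look.

Request:
carry_out --increments '[{"x":0,"y":0,"z":10,"ax":0,"ay":0,"az":0,"gripper":140},{"x":0,"y":0,"z":25,"ax":0,"ay":0,"az":0,"gripper":140},{"x":0,"y":0,"z":45,"ax":0,"ay":0,"az":0,"gripper":140},{"x":0,"y":0,"z":70,"ax":0,"ay":0,"az":0,"gripper":140},{"x":0,"y":0,"z":100,"ax":0,"ay":0,"az":0,"gripper":140},{"x":-20,"y":-18,"z":130,"ax":0,"ay":0,"az":0,"gripper":140},{"x":-45,"y":-41,"z":150,"ax":0,"ay":0,"az":0,"gripper":140},{"x":-70,"y":-64,"z":150,"ax":0,"ay":0,"az":0,"gripper":140},{"x":-95,"y":-86,"z":150,"ax":0,"ay":0,"az":0,"gripper":140},{"x":-120,"y":-108,"z":150,"ax":0,"ay":0,"az":0,"gripper":140}]'

```text
time: 18.25
eef_pos: [0.5088, 0.0201, 0.2623]
orientation: [[-0.743, -0.669, 0.002], [-0.669, 0.743, -0.0], [-0.001, -0.001, -1.0]]
ft_force: [-0.4, -1.5, -0.4]
grip_width: 0.0384
finger_force: 0.0
```

Request:
carry_out --increments '[{"x":-30,"y":-30,"z":0,"ax":0,"ay":0,"az":0,"gripper":140},{"x":-60,"y":-60,"z":0,"ax":0,"ay":0,"az":0,"gripper":140},{"x":-80,"y":-90,"z":0,"ax":0,"ay":0,"az":0,"gripper":140},{"x":-80,"y":-90,"z":0,"ax":0,"ay":0,"az":0,"gripper":140},{"x":-80,"y":-90,"z":0,"ax":0,"ay":0,"az":0,"gripper":140}]'

```text
time: 18.67
eef_pos: [0.4296, -0.0703, 0.2622]
orientation: [[-0.745, -0.667, 0.002], [-0.667, 0.745, -0.001], [-0.001, -0.002, -1.0]]
ft_force: [0.4, 1.2, -0.8]
grip_width: 0.0388
finger_force: 0.0
```

Run:
```python
from h import *
S=snap('side');T=snap('top');s=S['s'];print(s['eef_pos'],s['ft_force'],s['time'])
i=S['img'][130:230,285:385,::-1];j=T['img'][160:260,200:300,::-1]
cv2.imwrite('pics/m9.png',np.hstack([cv2.resize(k,(400,400),interpolation=cv2.INTER_CUBIC) for k in(i,j)]))
```

```text
[ 0.42960592 -0.07030495  0.26220342] [ 0.39365899  1.21816697 -0.75459024] 18.6667
```

View pics/m9.png

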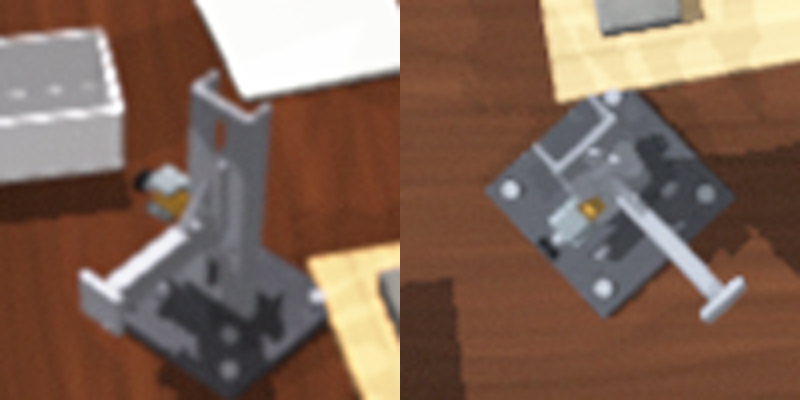

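The bracket hangs square and level on the strip, its arm running to (100,290) in the side tile. The brass nose is back in over the ear at (590,208) in the top tile, and the robot is clear.

```bash
python3 -c "
from plant import manip
print(manip.close_job())"
```

```text
the job is handed in; nothing more can be done
None
```

The bracket is hooked into the top two slots and pressed home with about 15 N; I felt the catch let go sideways just above home and it looks shut over the ear, and I let go, backed the robot clear and handed the job in at about 19 s.

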